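# Index chopping board from the stack to the drying rack

## Robot

A 7-joint arm with a two-finger parallel gripper is mounted at the origin on the work surface. World frame = base frame: x ahead of the robot, y to its left, z up, the work surface at z = 0. Lengths are in mm, angles in rad, forces in N, time in s.
With the tool pointing down it reaches from about 400 to 875 mm from the base axis. Payload 4.4 kg.
Tool frame: the origin (TCP) lies midway between the tips of the shut fingers; the grasp point (between the pads) lies 19 mm behind it; z points along the fingers, y is the line along which they close (so a half turn about z gives the same grasp; the last joint's range is limited). The gripper opens to 85 mm and grips with 20 to 120 N. Pads are 22 mm wide; open, the fingers measure 114 mm over their backs; the gripper's body (76 mm by 85 mm) begins 54 mm behind the grasp point. The pads swing forward as they close: fully open they stand 13 mm farther back than shut.
Start: joints at [1.133, 0.628, 0.038, 1.517, -0.027, 0.996, -0.02], TCP at [236.169, -605.592, 231.313] pointing down, gripper open.
Joint ranges: [-3.06, 3.06], [-0.37, 2.12], [-1.25, 1.32], [0.18, 2.47], [-1.1, 4.24], [0.23, 1.98], [-2.94, 2.94]. Speed limits (rad/s): [2.57, 2.57, 3.14, 3.14, 3.14, 3.14, 3.14].

## Interface

Orientations are given as [roll, pitch, yaw] about the fixed x, y, z axes, in that order (R = Rz(yaw) Ry(pitch) Rx(roll)).
In Python, from cell import ctrl gives the robot as it stands.
- The arm moves only by the shell command python3 -m crank 'ROWS' [OPENING]. ROWS is JSON, a list that holds one entry, the list of rows, each a list of 4 numbers: the shift along the tool's x, y, z normalised to -1 to 1, where 1 is 2.5 cm, then the turn about the tool's z normalised to -1 to 1, where 1 is 0.08 rad. In form: [[[dx, dy, dz, turn], ...]]. A call has 1 to 12 rows; each row shifts and turns the commanded pose from where the row before left it, along the tool's axes as they then stand; what a row does not reach is not made up. A row lasts 1/12 s, in which the tool goes at most 41.7 mm and 7.16 degrees, less where a joint would pass 70% of its speed; a pose out of reach is approached as far as the arm can. A call with a number of a shift or a turn outside -1 to 1 is refused whole. A call with a gripper value outside its range is refused whole. OPENING is the closure, from -1 (fully open) to 1 (shut), set as the call begins (- or left out, the last holds). The fingers move at their own pace and stop on an object; the grip force is fixed at half the most. Time passes only in rows, so rows that do not move let the fingers close. It gives the time, the measured TCP pose, the force, the opening and the grip force at its end, in the units of the state.
- ctrl.read_state(): the state, without advancing time (a new reading comes with each control period).
- ctrl.get_image(name): name is "scene" or "top" or "wrist"; returns a dict with "img" (400x640x3 uint8, red, green, blue), "intrinsics" (3x3 intrinsics, pixels), "dist" ([k1, k2, p1, p2, k3] as OpenCV has them; the pictures are not rectified), "extrinsics" (4x4, takes a point from camera to world coordinates). Camera axes: x right, y up, looking along -z (the intrinsics and any distortion apply to the point x, -y, -z); pixel columns grow to the right and rows downward; lengths in mm; the calibration is good to about 2 mm. A picture is of the moment at which its call begins. There is no depth.
- ctrl.finish_job(): hands the job in; it is judged then, once.
Trained networks look in the newest picture that a camera, given by its name, has taken for a name from the list of things; names that differ only in an ending like _2 or _b are one class to them, and where a whole thing is asked for, a point or a joint stands for the part that bears it (a point fixed in the world has none). Each returns a list of dicts, best first, with "confidence" (0 to 1); they miss things now and then, are a little off and sometimes report something else, mostly with a low value. They report only what shows in the picture. A call takes as long as a camera call. They do not tell look-alikes from the thing itself.
- ctrl.find_in(camera, target): "position" ([row, column] in pixels, amid what is visible of it).
- ctrl.trace(camera, target): "mask" (400x640 bool, what is visible of it) and "position" ([row, column] in pixels, amid what is visible of it).
- ctrl.place_of(camera, target): "position" ([row, column] in pixels: a listed point, or the origin of a listed thing).
The state is a dict: "clock": time; "qpos": joint angles; "qd": joint speeds; "tau": joint torques, N m; "eef_pos": TCP position; "tool_rot": TCP orientation; "force": force on the tool from outside, world axes, zero at the start; "torque": the same for the moment, N m; "width": finger opening in mm; "gripper_force": force on a finger pad.
Only numpy, scipy, OpenCV 4.12 (cv2) and the standard library are available. Lean on these libraries where they do the work, as an engineer would, in place of code of your own. Each camera call takes 0.05 s, during which the arm holds its last target. There are 200 camera calls.

## Task

Three chopping boards lean together in the wooden holder; draw out the one whose tab is at the middle of its top edge, leaving the other two standing in the holder, and, with the keeper lever still raised, stand it tab up in the steel rack, leaning back on the rack's sloping rest. Then lower the rack's keeper lever fully down across the front of the board. Leave the jar and the pepper mill where they are.

Things in the scene. Friction and masses are not known exactly. Their poses are not given: they have to be found in the camera images.
- board_mid: The board to take: tab at the middle of its width. Plain grey, 180 wide x 120 tall x 10 mm, with a tab 34 wide x 32 mm tall (10 thick) on top; 0.2 to 0.4 kg. Origin: centre of the lower edge; z up the board to the tab, y along its width (robot's left), x through it. Starts leaning 25 deg, top towards the robot, face to face with the others; first, second or third in the stack.
- tab_mid (a point): Centre of the top edge of the middle tab, 152 mm from the board's origin along its z; same axes as the board. Fingers pass in front of and behind the tab; the other tabs stand 24 mm clear at its sides. Drawn 150 mm along its own plane, the board clears the others.
- board_left: Same board, but its tab is centred 58 mm off the middle towards +y (the robot's left). Stays in the holder.
- board_right: Same board, but its tab is centred 58 mm off the middle towards -y (the robot's right). Stays in the holder.
- holder: Fixed pale-wood holder, base 150 x 220 x 12 mm. x away from the robot at yaw 0, y left. Origin: underside, below the second board's lower edge. Boards stand on the base, 11.7 mm apart along x, and lean 25 deg to -x on a sloping rest 95 mm long; a 16 mm lip at +x stops their lower edges; end cheeks 45 mm tall, inner faces 95 mm off the middle.
- rack: Fixed stainless rack for one board, empty; base 150 x 275 x 12 mm (y -110 to 165). Axes as the holder's. Sloping rest of flat bars, 95 mm long, leans 25 deg to -x; a board against it has its origin at x 0, y 0, z 14 mm. A lip 14 mm tall at +x, 7 mm beyond the board: after release the lower edge may slide to it. End cheeks 30 mm tall above the base, inner faces 99 mm off the middle.
- rack_seat (a point): Middle of the rack's floor where the board's lower edge goes: 12 mm above the rack's origin; same axes as the rack.
- keeper (a joint): Keeper lever on a post at the rack's +y end: 10 x 10 mm steel arm, turns about the rack's x. 0 = fully down: level, pointing to the rack's -y across the front (+x side) of the board, about 10 mm clear of it; hard stop. 1.5 = nearly straight up. Starts at 1.25 to 1.5. Stiff pivot, 0.1 N m: stays where left, about 1.5 N at the end moves it.
- keeper_pivot (a point): Pivot of the keeper lever: in the rack frame x -14, y 135, z 95 mm; same axes as the rack. Hub 22 mm in diameter.
- keeper_tip (a point): Centre of the black button at the keeper's end (18 mm diameter, 16 mm long along the rack's x), 90 mm from the pivot.
- jar: Glass jar with steel cap, 64 mm diameter, 100 mm tall, between robot and work. Leave alone. Origin: centre of its underside.
- pepper_mill: Dark wooden pepper mill, 48 mm diameter, 120 mm tall, near the jar. Leave alone. Origin: centre of its underside.
Not all that is in view belongs to the job. Leave any purple or red look-alike of the board_left alone. Leave any pink or purple look-alike of the board_mid alone.

How it is judged:
By the outcome, as a careful person would: the job done as asked, in the order asked, and still so for the second after the job is handed in, with the robot touching nothing.
It also fails if it takes over 61 s, if anything falls off the work surface, if the arm or the gripper's body presses on something with over 40 N, if the wrist force passes 120 N, or if a joint passes its speed limit or range.

## Working session

There is one attempt and no reset: what is moved stays moved. The work goes in short steps, Python scripts to look and compute and a shell command to move; the robot and the scene stay as the last step left them, time stands still between calls to the robot, and variables do not carry over. Pictures are saved under pics/ and viewed, at most 12 in all, crops included, and the job is handed in when it is done.

```bash
mkdir -p pics; ls; cat > h.py <<'E'
import numpy as np, cv2
from cell import ctrl
from scipy.spatial.transform import Rotation as R
def cam(n):
    d=ctrl.get_image(n); return d
def save(d,f): cv2.imwrite('pics/'+f,cv2.cvtColor(d['img'],cv2.COLOR_RGB2BGR))
def ray(d,rc):
    u=cv2.undistortPoints(np.array([[[rc[1],rc[0]]]],float),np.array(d['intrinsics'],float),np.array(d['dist'],float))[0,0]
    E=np.array(d['extrinsics']); v=E[:3,:3]@np.array([u[0],-u[1],-1]); return E[:3,3],v/np.linalg.norm(v)
def atz(d,rc,z):
    o,v=ray(d,rc); return o+v*(z-o[2])/v[2]
def tri(ps):
    A=np.zeros((3,3));b=np.zeros(3)
    for o,v in ps:
        P=np.eye(3)-np.outer(v,v);A+=P;b+=P@o
    x=np.linalg.solve(A,b); return x,[np.linalg.norm((np.eye(3)-np.outer(v,v))@(x-o)) for o,v in ps]
def proj(d,X):
    E=np.linalg.inv(np.array(d['extrinsics']));p=E[:3,:3]@np.array(X,float).reshape(-1,3).T+E[:3,3:]
    p=(p*np.array([[1],[-1],[-1]])).T
    q,_=cv2.projectPoints(p,np.zeros(3),np.zeros(3),np.array(d['intrinsics'],float),np.array(d['dist'],float)); return q[:,0,::-1]
E
cat > look.py <<'E'
from h import *
np.set_printoptions(precision=1,suppress=True)
D={}
for n in['scene','top']:
    D[n]=cam(n);save(D[n],n+'0.png');print(n,np.array(D[n]['extrinsics'])[:3,3])
for t in['tab_mid','board_mid','board_left','board_right','holder','rack','rack_seat','keeper_pivot','keeper_tip','jar','pepper_mill']:
    r={}
    for n in D:
        r[n]=ctrl.place_of(n,t)
        print(t,n,[(np.round(x['position']),round(x['confidence'],2)) for x in r[n][:3]])
    if r['scene'] and r['top']: print('   ',*tri([ray(D[n],r[n][0]['position']) for n in D]))
print(ctrl.read_state())
E
python3 look.py
```

```text
pics
scene [1338.7  -67.5  739.3]
top [ 332.1  154.3 1178.1]
tab_mid scene [(array([185., 385.]), 0.95), (array([204., 161.]), 0.66), (array([213., 322.]), 0.57)]
tab_mid top [(array([172., 330.]), 0.81), (array([271., 236.]), 0.65)]
    [611.1 208.4 228.5] [np.float64(74.37116434003637), np.float64(74.37116434003636)]
board_mid scene [(array([276., 333.]), 0.9), (array([242., 148.]), 0.82), (array([180., 429.]), 0.7)]
board_mid top [(array([272., 189.]), 0.88), (array([165., 324.]), 0.74), (array([238., 462.]), 0.62)]
    [ 325.8  465.8 -274.9] [np.float64(207.11163390180914), np.float64(207.11163390180914)]
board_left scene [(array([266., 414.]), 0.94), (array([197., 315.]), 0.8), (array([277., 334.]), 0.57)]
board_left top [(array([265., 312.]), 0.66), (array([171., 326.]), 0.57), (array([163., 262.]), 0.55)]
    [ 423.7  340.  -189.7] [np.float64(160.43843886049717), np.float64(160.4384388604972)]
board_right scene []
board_right top [(array([167., 324.]), 0.64)]
holder scene [(array([277., 330.]), 0.82)]
holder top [(array([170., 322.]), 0.81)]
    [649.9 159.4  -8.9] [np.float6
[... 893 characters left out ...]
jar top [(array([239., 362.]), 0.97)]
    [420.1  34.    9.9] [np.float64(2.725194092042012), np.float64(2.725194092042008)]
pepper_mill scene [(array([226., 232.]), 0.69)]
pepper_mill top [(array([242., 393.]), 0.65)]
    [411.8 -58.5   2.6] [np.float64(2.647022729874429), np.float64(2.647022729874445)]
{'clock': 1.2, 'qpos': array([ 1.1,  0.6,  0. ,  1.5, -0. ,  1. , -0. ]), 'qd': array([ 0., -0.,  0.,  0.,  0.,  0.,  0.]), 'tau': array([  0. , -56.3,   1.2, -19.4,   0. ,   0. ,   0. ]), 'eef_pos': array([ 236.1, -605.6,  231.3]), 'tool_rot': array([-3.1, -0. ,  0.4]), 'force': array([-0.5,  0.2, -0.4]), 'torque': array([-0. ,  0. , -0.1]), 'gripper_force': 0.0, 'width': 85.42131672979563}
```

View pics/scene0.png

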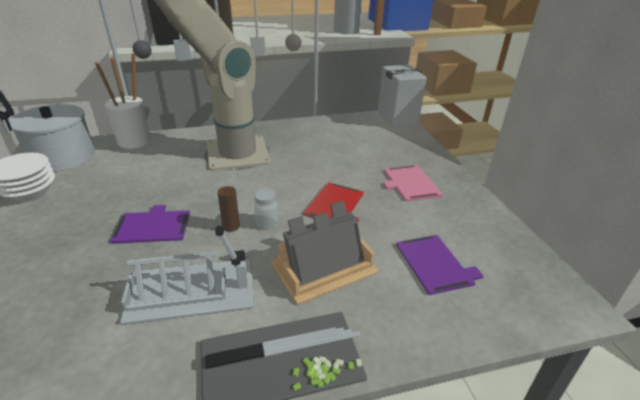

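View pics/top0.png

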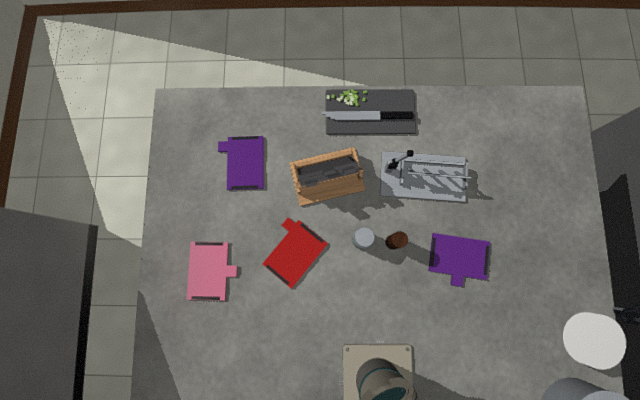

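```bash
python3 - <<'E'
import cv2,numpy as np
s=cv2.imread('pics/scene0.png');t=cv2.imread('pics/top0.png')
a=cv2.resize(s[195:327,110:385],(800,384),interpolation=cv2.INTER_CUBIC)
b=cv2.resize(t[140:212,280:480],(600,216),interpolation=cv2.INTER_CUBIC)
c=np.zeros((600,800,3),np.uint8);c[:384]=a;c[384:,:600]=b
cv2.imwrite('pics/c1.png',c)
E
```

```text
(no output)
```

View pics/c1.png

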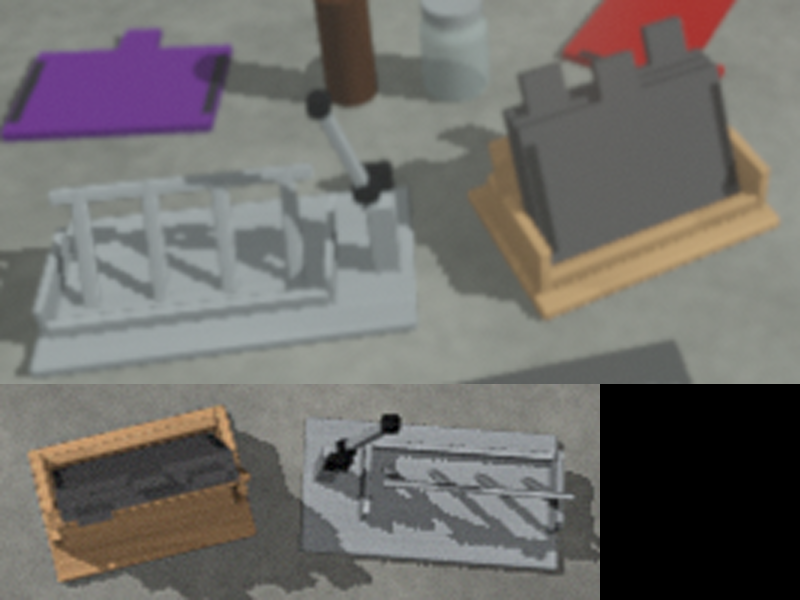

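```bash
cat > fit.py <<'E'
from h import *
from scipy.optimize import least_squares
np.set_printoptions(precision=1,suppress=True)
S=cam('scene');T=cam('top')
C={'holder':(-110,110,[('b',0,0,T,(205.3,300.7)),('b',0,1,T,(189.3,365)),('f',0,1,S,(0,0))][:2]+[('f',0,0,S,(271.3,377.4)),('f',0,1,S,(304,297.3)),('b',0,1,S,(260.3,271.6))]),
'rack':(-110,165,[('f',0,0,T,(152,381)),('f',0,1,T,(157.3,466)),('b',0,1,T,(202,465.3)),('b',0,0,T,(196,381)),('f',0,1,S,(323.9,121)),('f',0,0,S,(307.4,252.7))])}
for n,(y0,y1,pts) in C.items():
    for cam_ in (0,):
        for k in pts: print(n,k[0],k[2],'S' if k[3] is S else 'T',atz(k[3],k[4],0),atz(k[3],k[4],12))
E
python3 fit.py; python3 - <<'E'
import sys;sys.path.insert(0,'.')
from h import *
np.set_printoptions(precision=1,suppress=True)
S=cam('scene');T=cam('top')
o=lambda x,y:(195+y/2.909,110+x/2.909)
print('tabs scene top-edge centres at z~150:')
for n,p in dict(right=(540,66),mid=(611,55),left=(662,24)).items(): print(n,atz(S,o(*p),150),atz(S,o(*p),155))
print(atz(S,o(318,103),0), tri([ray(S,o(319,103)),ray(T,(140+(423-384)/3,280+391/3))]))
E
```

```text
holder b 0 T [529.5 231.3   0. ] [527.5 230.5  12. ]
holder b 1 T [581.1  22.4   0. ] [578.6  23.7  12. ]
holder f 0 S [667.5 273.3   0. ] [678.4 267.7  12. ]
holder f 1 S [720.3  61.4   0. ] [730.3  59.3  12. ]
holder b 1 S [569.3  28.6   0. ] [581.8  27.   12. ]
rack f 0 T [707.2 -34.1   0. ] [703.3 -32.1  12. ]
rack f 1 T [ 687.4 -315.1    0. ] [ 683.8 -310.3   12. ]
rack b 1 T [ 537.2 -301.     0. ] [ 535.1 -296.3   12. ]
rack b 0 T [558.6 -28.8   0. ] [556.3 -27.   12. ]
rack f 1 S [ 682.3 -308.4    0. ] [ 692.9 -304.5   12. ]
rack f 0 S [706.  -36.2   0. ] [716.2 -36.7  12. ]
tabs scene top-edge centres at z~150:
right [601.8  84.7 150. ] [608.1  83.4 155. ]
mid [601.  142.4 150. ] [607.2 140.6 155. ]
left [570.2 193.9 150. ] [576.8 191.7 155. ]
[421.2 -90.1   0. ] (array([646.1, -85.5, 181.5]), [np.float64(1.6380433506912029), np.float64(1.638043350691192)])
```

```bash
cat >> h.py <<'E'
def plan(x,y,z,yaw=None):
    s=ctrl.read_state();r=s['tool_rot'];yw=r[2]
    M=R.from_euler('xyz',r).as_matrix();d=M.T@(np.array([x,y,z])-s['eef_pos'])
    t=0 if yaw is None else -(yaw-yw)
    print('pos',np.round(s['eef_pos'],1),'rot',np.round(r,3),'f',np.round(s['force'],1),'w',round(s['width'],1),'clk',round(s['clock'],2))
    print('units sum',np.round(d/25,2),'turn units',round(t/0.08,2),' (if shift before turn)')
E
python3 -c "
from h import *
plan(590,150,330,0.243)
d=cam('wrist');print(np.round(np.array(d['extrinsics']),2),d['intrinsics'])"
```

```text
pos [ 236.2 -605.6  231.3] rot [ 3.142 -0.     0.372] f [0.1 0.5 0.1] w 85.2 clk 1.4
units sum [ 24.17 -23.02  -3.95] turn units 1.61  (if shift before turn)
[[ 3.6000e-01  8.9000e-01  2.6000e-01  3.0069e+02]
 [-9.3000e-01  3.5000e-01  1.0000e-01 -5.8125e+02]
 [ 0.0000e+00 -2.8000e-01  9.6000e-01  3.7454e+02]
 [ 0.0000e+00  0.0000e+00  0.0000e+00  1.0000e+00]] [[290.61213702   0.         322.64225231]
 [  0.         290.61213702 199.48501633]
 [  0.           0.           1.        ]]
```

```bash
python3 -m crank '[[[0.5,-0.4,-0.3,0],[1,-0.95,-0.3,0],[1,-0.95,-0.3,0],[1,-0.95,-0.3,0],[1,-0.95,-0.3,0],[1,-0.95,-0.3,0],[1,-0.95,-0.3,0],[1,-0.95,-0.3,0],[1,-0.95,-0.3,0],[1,-0.95,-0.3,0],[1,-0.95,-0.3,0],[1,-0.95,-0.3,0]]]' && python3 -m crank '[[[1,-0.95,-0.3,0],[1,-0.95,-0.3,0],[1,-0.95,0,0],[1,-0.95,0,0],[1,-0.95,0,0],[1,-0.95,0,0],[1,-0.95,0,0],[1,-0.95,0,0.4],[1,-0.95,0,0.4],[1,-0.95,0,0.4],[0.5,-0.5,0,0.4],[0,0,0,0]]]'; python3 -c "
from h import *
plan(590,150,330,0.243)"
```

```text
clock: 2.45
eef_pos: [405.9, -245.8, 322.3]
tool_rot: [3.141, -0.001, 0.373]
force: [0.3, 0.4, -0.4]
width: 85.3
gripper_force: 0.0
clock: 3.45
eef_pos: [564.2, 84.2, 336.5]
tool_rot: [-3.138, -0.002, 0.251]
force: [0.7, -0.4, -0.4]
width: 85.3
gripper_force: 0.0
pos [564.2  84.2 336.5] rot [-3.138e+00 -2.000e-03  2.510e-01] f [ 0.7 -0.4 -0.4] w 85.3 clk 3.45
units sum [ 1.65 -2.29  0.27] turn units 0.09  (if shift before turn)
```

```bash
python3 -m crank '[[[0.8,-1,0,0.1],[0.8,-1,0,0],[0,-0.3,0.2,0],[0,0,0,0],[0,0,0,0],[0,0,0,0]]]' 0; python3 - <<'E'
from h import *
np.set_printoptions(precision=1,suppress=True)
plan(603,142,330,0.243)
d=cam('wrist');save(d,'w1.png')
for t in['tab_mid','board_left','board_right','board_mid']:
    for x in ctrl.place_of('wrist',t)[:3]: print(t,x['position'],round(x['confidence'],2),atz(d,x['position'],152 if 'tab' in t else 14))
# predicted
for lab,p in dict(mid=(0,0),L=(-11.7,58),Rr=(-11.7,-58),L2=(-23.4,58),R2=(-23.4,-58)).items():
    e=np.array([np.cos(.243),np.sin(.243)]);u=np.array([-e[1],e[0]])
    q=np.array([603.4,141.8])+p[0]*e+p[1]*u; print(lab,proj(d,[*q,152]))
E
```

```text
clock: 3.95
eef_pos: [588.5, 141.0, 331.6]
tool_rot: [3.14, 0.0, 0.234]
force: [-0.5, -0.3, 0.1]
width: 42.9
gripper_force: 0.0
pos [588.5 141.  331.6] rot [3.1 0.  0.2] f [-0.5 -0.3  0.1] w 42.9 clk 3.95
units sum [0.6 0.1 0.1] turn units -0.11  (if shift before turn)
tab_mid [267.9, 129.9] 0.95 [424.8 344.6 152. ]
tab_mid [173.7, 325.2] 0.83 [595.4 138.2 152. ]
board_left [66.4, 194.5] 0.84 [679.  352.1  14. ]
board_mid [295.8, 520.3] 0.91 [ 432.7 -267.4   14. ]
board_mid [246.4, 44.2] 0.88 [334.7 568.5  14. ]
board_mid [111.3, 326.9] 0.59 [663.4 150.5  14. ]
mid [[166.1 323.7]]
L [[176.8 272.5]]
Rr [[175.9 375.1]]
L2 [[186.9 273.1]]
R2 [[186.  374.7]]
```

View pics/w1.png

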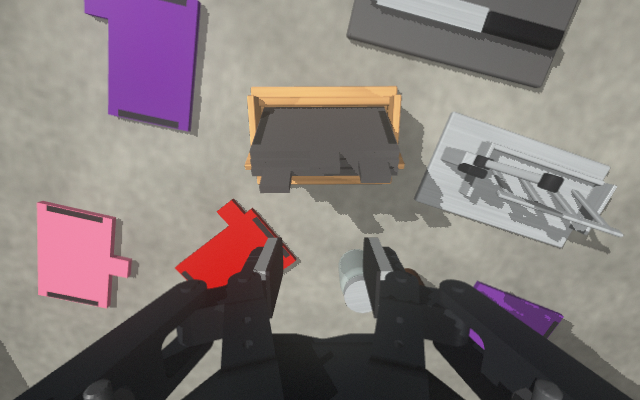

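```bash
python3 - <<'E'
import cv2
s=cv2.imread('pics/w1.png')[80:200,240:410]
s=cv2.convertScaleAbs(cv2.resize(s,(800,565),interpolation=cv2.INTER_CUBIC),alpha=1.7,beta=-40)
cv2.imwrite('pics/w1c.png',s)
E
```

```text
(no output)
```

View pics/w1c.png

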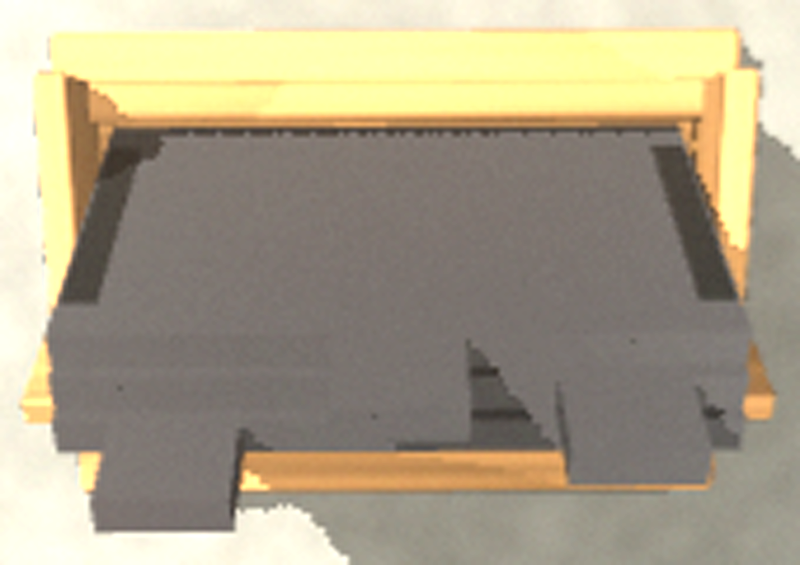

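```bash
python3 - <<'E'
from h import *
np.set_printoptions(precision=1,suppress=True)
d=cam('wrist')
L=atz(d,(192.6,274.7),149.7);Q=atz(d,(182.8,375.6),149.7);M=atz(d,(172.8,325),149.7)
e=np.array([np.cos(.243),np.sin(.243)]);u=np.array([-e[1],e[0]])
print(L,Q,M); 
l=L[:2];q=Q[:2];print('diff e,u',(l-q)@e,(l-q)@u)
for n,p,k,s in(('L',l,23.4,-58),('R',q,11.7,58)):
    print('tab centre from',n,p+e*(k+4.53)+u*s)
# board front bottom cheeks symmetrical: inner cheek at crop
for c in [(105/4.706,0)]: pass
print('lateral from board upper edge corners', [atz(d,(80+450/4.706,240+c/4.706),120) for c in(57,742)])
E
```

```text
[560.4 190.8 149.7] [598.7  80.5 149.7] [596.5 139.7 149.7]
diff e,u -10.646886827420953 116.2027451550236
tab centre from L [601.5 141.2]
tab centre from R [600.5 140.7]
lateral from board upper edge corners [array([566.5, 225.2, 120. ]), array([608.5,  49.5, 120. ])]
```

```bash
python3 - <<'E'
from h import *
plan(606.5,142.3,165,0.238)
E
```

```text
pos [589.  142.1 331.6] rot [ 3.141 -0.     0.235] f [-0.4  0.6  1.3] w 42.6 clk 4.25
units sum [0.68 0.15 6.67] turn units -0.04  (if shift before turn)
```

```bash
python3 -m crank '[[[0.34,0.08,0.9,0],[0.34,0.07,1,0],[0,0,1,0],[0,0,1,0],[0,0,1,0],[0,0,1,0],[0,0,0.77,0],[0,0,0,0],[0,0,0,0]]]'; python3 - <<'E'
from h import *
plan(606.5,142.3,127,0.238)
d=cam('wrist');save(d,'w2.png')
e=np.array([np.cos(.238),np.sin(.238)]);u=np.array([-e[1],e[0]])
c=np.array([601,141.])
for s in(-17,17): print(proj(d,[*(c+s*u-4.5*e),149.7]))
print(ctrl.place_of('wrist','tab_mid')[:2])
E
```

```text
clock: 5.0
eef_pos: [605.9, 142.9, 164.0]
tool_rot: [3.141, 0.002, 0.236]
force: [0.6, 0.3, 0.6]
width: 42.8
gripper_force: 0.0
pos [605.9 142.9 164. ] rot [3.141e+00 2.000e-03 2.360e-01] f [0.6 0.3 0.6] w 42.8 clk 5.0
units sum [0.02 0.03 1.48] turn units -0.03  (if shift before turn)
[[253.11514533 350.61732689]]
[[253.22077235 293.55892632]]
[{'position': [250.8, 324.1], 'confidence': 0.77}, {'position': [343.7, 44.4], 'confidence': 0.66}]
```

View pics/w2.png

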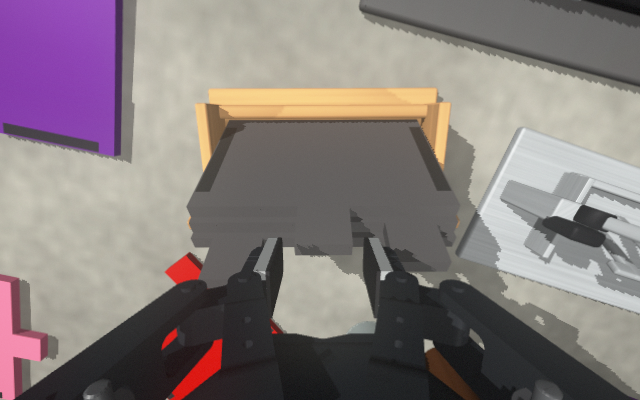

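```bash
python3 -m crank '[[[0.02,0.05,0.4,0],[0,0,0.4,0],[0,0,0.35,0],[0,0,0.3,0],[0,0,0,0]]]'; python3 -m crank '[[[0,0,0,0],[0,0,0,0],[0,0,0,0],[0,0,0,0],[0,0,0,0],[0,0,0,0]]]' 1
```

```text
clock: 5.52
eef_pos: [605.7, 141.8, 126.2]
tool_rot: [3.141, 0.004, 0.236]
force: [-0.3, -0.3, 1.1]
width: 42.7
gripper_force: 0.0
clock: 6.02
eef_pos: [607.1, 142.1, 128.4]
tool_rot: [3.142, -0.0, 0.236]
force: [0.7, 0.3, -1.9]
width: 32.5
gripper_force: 59.6
```

```bash
python3 -m crank '[[[-0.11,0,-0.25,0],[-0.16,0,-0.37,0],[-0.22,0,-0.5,0],[-0.22,0,-0.5,0],[-0.22,0,-0.5,0],[-0.22,0,-0.5,0],[-0.22,0,-0.5,0],[-0.22,0,-0.5,0],[-0.22,0,-0.5,0],[-0.22,0,-0.5,0],[-0.22,0,-0.5,0],[-0.22,0,-0.5,0]]]'; python3 -m crank '[[[-0.2,0,-0.6,0],[-0.1,0,-0.8,0],[0,0,-0.8,0],[0,0,-0.8,0],[0,0,-0.4,0],[0,0,0,0],[0,0,0,0]]]'; python3 - <<'E'
from h import *
d=cam('scene');save(d,'s2.png');t=cam('top')
a=cv2.resize(d['img'][100:330,100:400],(782,600))[:,:,::-1];cv2.imwrite('pics/s2c.png',a)
plan(606.5,142.3,127,0.238)
E
```

```text
clock: 7.02
eef_pos: [546.5, 127.6, 270.1]
tool_rot: [3.142, -0.0, 0.236]
force: [0.8, 1.2, -1.8]
width: 32.7
gripper_force: 59.8
clock: 7.6
eef_pos: [539.5, 125.9, 353.8]
tool_rot: [3.142, -0.0, 0.236]
force: [-0.8, 0.9, -3.0]
width: 33.3
gripper_force: 59.9
pos [538.9 125.7 352.5] rot [3.141e+00 3.000e-03 2.360e-01] f [-0.   0.1 -3.1] w 32.5 clk 7.7
units sum [ 2.81 -0.01  9.01] turn units -0.03  (if shift before turn)
```

View pics/s2c.png

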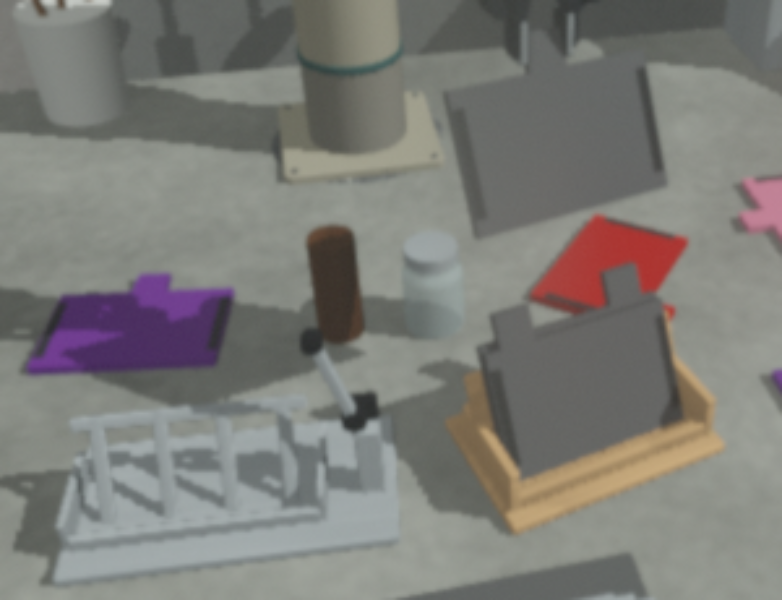

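```bash
cat > inhand.py <<'E'
from h import *
from scipy.optimize import least_squares
import sys
np.set_printoptions(precision=2,suppress=True)
d=cam('scene');s=ctrl.read_state();P=s['eef_pos'];yaw=s['tool_rot'][2]
f=lambda x,y:(100+y/2.6067,100+x/2.6067)
obs=np.array([f(481,237),f(665,186),f(446,93),f(643,52)])
loc=np.array([[5,-90,0],[5,90,0],[5,-90,120],[5,90,120]])
def pose(p):
    Rb=R.from_euler('zyx',[yaw+p[3],-p[4],p[5]]).as_matrix()
    return Rb,P+R.from_euler('z',yaw).apply(p[:3])
def res(p):
    Rb,t=pose(p); return np.r_[(proj(d,(Rb@(loc-[0,0,152]).T).T+t)-obs).ravel(), (p[:3]-[-6,0,23.6])/3, p[3]/.02,p[5]/.02]
r=least_squares(res,[-6,0,23.6,0,.436,0]);print(r.x,'tilt deg',np.degrees(r.x[4]),r.fun)
Rb,t=pose(r.x);print('origin',t+Rb@[0,0,-152])
E
python3 inhand.py
```

```text
[-4.28  3.99 22.31  0.01  0.39  0.08] tilt deg 22.082109730639836 [ 0.27 -2.3   0.87 -0.54 -0.9   0.95 -0.38  0.85  0.57  1.33 -0.43  0.67
  4.14]
origin [590.98 140.28 234.31]
```

```bash
cat > ov.py <<'E'
from h import *
d=cam('scene');s=ctrl.read_state();P=s['eef_pos'];yaw=s['tool_rot'][2]
loc=np.array([[5,-90,0],[5,90,0],[5,90,120],[5,17,120],[5,17,152],[5,-17,152],[5,-17,120],[5,-90,120]])-[0,0,152]
im=d['img'][:,:,::-1].copy();im=im[100:200,260:380];im=cv2.resize(im,None,fx=6,fy=6,interpolation=cv2.INTER_CUBIC)
for (roll,c) in((0,(0,255,0)),(.08,(0,0,255))):
    Rb=R.from_euler('zyx',[yaw,-.43,roll]).as_matrix();t=P+R.from_euler('z',yaw).apply([-6.2,0,23.6])
    q=(proj(d,(Rb@loc.T).T+t)-[100,260])*6
    cv2.polylines(im,[q[:,::-1].astype(int).reshape(-1,1,2)],True,c,1)
cv2.imwrite('pics/ov1.png',im)
E
python3 ov.py
```

```text
(no output)
```

View pics/ov1.png

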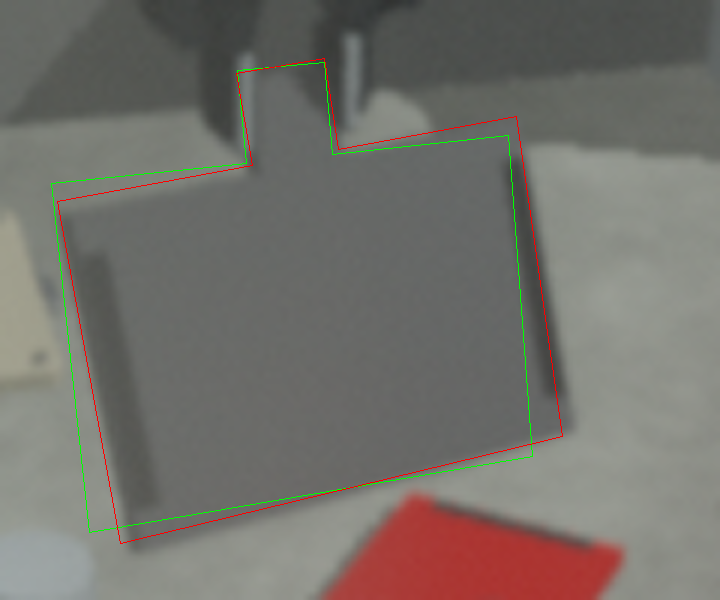

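```bash
sed -i 's#^f=.*#f=lambda x,y:(100+y/6,260+x/6)#; s#^obs=.*#obs=np.array([f(132,548),f(570,430),f(62,208),f(512,122),f(240,72),f(323,63)])#; s#^loc=.*#loc=np.array([[5,-90,0],[5,90,0],[5,-90,120],[5,90,120],[5,-17,152],[5,17,152]])#; s#p\[5\]/.02#p[5]/.2#' inhand.py; python3 inhand.py; python3 - <<'E'
from h import *
np.set_printoptions(precision=1,suppress=True)
S=cam('scene');T=cam('top');W=cam('wrist')
for t in['rack','rack_seat','keeper_pivot','keeper_tip']:
    r=[]
    for n,d in(('scene',S),('top',T),('wrist',W)):
        a=ctrl.place_of(n,t)
        if a: r.append((d,a[0]));print(t,n,a[0]['position'],round(a[0]['confidence'],2))
    if len(r)>1: print(*tri([ray(d,x['position']) for d,x in r]))
E
```

```text
[-6.36  0.2  22.47  0.01  0.44  0.1 ] tilt deg 25.268142555612318 [ 0.1  -0.4   0.63 -0.11 -0.16 -0.2  -1.1   0.86  0.77 -0.38 -0.4   0.28
 -0.12  0.07 -0.38  0.6   0.49]
origin [597.86 138.12 238.27]
rack scene [302.8, 176.9] 0.84
rack top [166.9, 431.6] 0.67
rack wrist [138.9, 523.9] 0.77
[ 651.7 -197.2   -0.7] [np.float64(0.1593337035611703), np.float64(3.75465417574657), np.float64(3.824593571073974)]
rack_seat scene [303.0, 177.2] 0.59
rack_seat top [166.9, 430.1] 0.58
rack_seat wrist [81.9, 322.7] 0.68
[661.1 -66.3  82.8] [np.float64(130.85287138491572), np.float64(104.88148798180745), np.float64(217.47593865491638)]
keeper_pivot scene [260.3, 238.8] 0.86
keeper_pivot top [162.0, 392.4] 0.61
keeper_pivot wrist [122.2, 480.3] 0.6
[647.1 -56.1  95.4] [np.float64(4.537538055870257), np.float64(4.2865492835116665), np.float64(7.774030234552198)]
keeper_tip scene [229.8, 218.8] 0.52
keeper_tip top [152.1, 410.2] 0.39
keeper_tip wrist [127.7, 546.4] 0.56
[648.2 -86.  185.1] [np.float64(0.7535220920753332), np.float64(0.6906723210956145), np.float64(0.8696755871680566)]
```

```bash
sed -i "s/'zyx'/'ZYX'/" inhand.py; python3 inhand.py
```

```text
[-6.11 -0.38 21.79  0.01  0.46 -0.02] tilt deg 26.12121332883684 [ 0.2  -0.15  0.63 -0.18 -0.25 -0.06 -1.14  0.66  0.67 -0.37 -0.48  0.22
 -0.04 -0.13 -0.6   0.33 -0.08]
origin [599.49 137.9  239.2 ]
```

```bash
python3 - <<'E'
from h import *
plan(596,-191,352,-0.078)
E
```

```text
pos [539.8 126.  353.9] rot [-3.142 -0.     0.236] f [ 0.5  0.5 -1.7] w 32.5 clk 8.65
units sum [-0.78 12.86  0.07] turn units 3.92  (if shift before turn)
```

```bash
python3 -m crank '[[[-0.06,0.4,0,0],[-0.06,0.8,0,0],[-0.06,1,0,0],[-0.06,1,0,0],[-0.06,1,0,0],[-0.06,1,0,0],[-0.06,1,0,0],[-0.06,1,0,0],[-0.06,1,0,0],[-0.06,1,0,0],[-0.06,1,0,0],[-0.06,1,0,0]]]'; python3 -m crank '[[[-0.06,1,0,0],[0,0.6,0,0.4],[0,0,0,0.8],[0,0,0,0.8],[0,0,0,0.8],[0,0,0,0.6],[0,0,0,0.5],[0,0,0,0],[0,0,0,0]]]'; python3 - <<'E'
from h import *
plan(596,-191,300,-0.078)
E
```

```text
clock: 9.65
eef_pos: [587.4, -152.8, 353.8]
tool_rot: [3.141, 0.0, 0.235]
force: [1.0, 0.4, -2.1]
width: 32.5
gripper_force: 59.9
clock: 10.4
eef_pos: [595.5, -189.6, 353.8]
tool_rot: [-3.141, 0.0, -0.076]
force: [-0.1, -0.6, -2.5]
width: 33.1
gripper_force: 60.0
pos [ 595.5 -189.6  353.8] rot [-3.141  0.    -0.076] f [-0.1 -0.6 -2.5] w 33.1 clk 10.4
units sum [0.02 0.06 2.15] turn units 0.03  (if shift before turn)
```

```bash
python3 -m crank '[[[0.02,0.06,0.5,0],[0,0,0.8,0],[0,0,0.9,0],[0,0,0.9,0],[0,0,0.9,0],[0,0,0.9,0],[0,0,0.9,0],[0,0,0.9,0],[0,0,0.6,0],[0,0,0.2,0],[0,0,0,0],[0,0,0,0]]]'; cat > ov2.py <<'E'
from h import *
import sys
d=cam('scene');T=cam('top');s=ctrl.read_state();P=s['eef_pos'];yaw=s['tool_rot'][2];plan(596,-191,128,-0.078)
loc=np.array([[5,-90,0],[5,90,0],[5,90,120],[5,17,120],[5,17,152],[5,-17,152],[5,-17,120],[5,-90,120]])-[0,0,152]
Rb=R.from_euler('ZYX',[yaw,-.45,-.01]).as_matrix();t=P+R.from_euler('z',yaw).apply([-6.1,-.3,22])
B=(Rb@loc.T).T+t
Rr=R.from_euler('z',-.078)
base=Rr.apply(np.array([[-110,-110,12],[39,-110,12],[39,165,12],[-110,165,12]]))+[652.7,-197,0]
cheek=[Rr.apply([[x,y,12],[x,y,42]])+[652.7,-197,0] for y in(-99,99) for x in (-20,10)]
def mk(d,r0,r1,c0,c1,f):
    im=cv2.resize(d['img'][r0:r1,c0:c1,::-1],None,fx=f,fy=f,interpolation=cv2.INTER_CUBIC)
    for X,c in[(B,(0,255,0)),(base,(0,0,255))]+[(k,(255,0,255)) for k in cheek]:
        q=(proj(d,X)-[r0,c0])*f; cv2.polylines(im,[q[:,::-1].astype(int).reshape(-1,1,2)],True,c,1)
    return im
a=mk(d,180,330,110,270,5)[:600]; 
a=mk(d,205,330,112,268,5)
cv2.imwrite('pics/%s.png'%sys.argv[1],cv2.resize(a,(748,600)))
E
python3 ov2.py p1
```

```text
clock: 11.4
eef_pos: [596.6, -191.4, 167.0]
tool_rot: [3.141, -0.001, -0.076]
force: [-0.2, 0.2, -1.5]
width: 32.9
gripper_force: 60.0
pos [ 597.  -191.6  167.8] rot [ 3.141e+00 -3.000e-03 -7.600e-02] f [-0.6  0.  -2.3] w 32.9 clk 11.5
units sum [-0.05 -0.02  1.59] turn units 0.02  (if shift before turn)
```

View pics/p1.png

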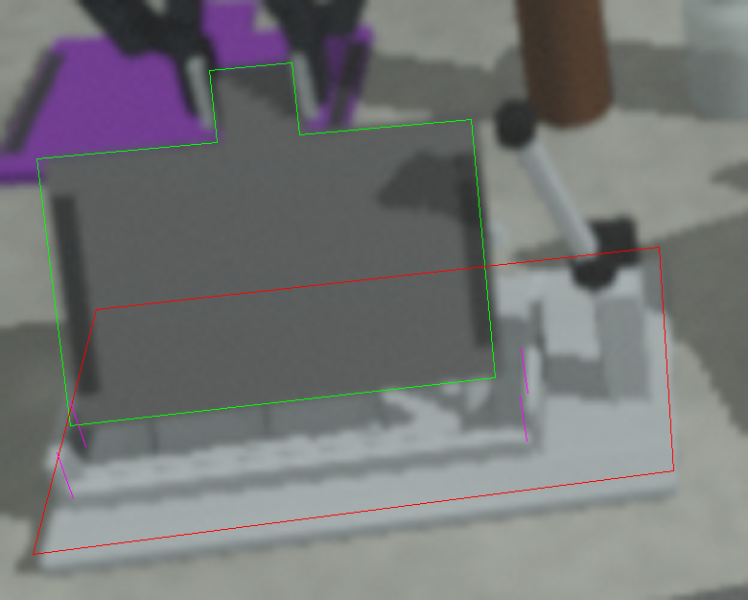

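```bash
python3 -m crank '[[[0,0,0.4,0],[0,0,0.4,0],[0,0,0.2,0],[0,0,0,0]]]';python3 -m crank '[[[0,0,0.2,0],[0,0,0.15,0],[0,0,0.1,0],[0,0,0,0]]]'
```

```text
clock: 11.83
eef_pos: [594.6, -190.8, 139.5]
tool_rot: [-3.141, 0.003, -0.076]
force: [-0.1, 0.3, -2.1]
width: 32.6
gripper_force: 60.1
clock: 12.17
eef_pos: [595.6, -191.1, 129.4]
tool_rot: [-3.141, 0.001, -0.076]
force: [-0.0, 0.4, -3.2]
width: 32.3
gripper_force: 60.1
```

```bash
python3 -m crank '[[[0,0,0.1,0],[0,0,0,0]]]';python3 -m crank '[[[0,0,0.08,0],[0,0,0,0]]]'; python3 ov2.py p2
```

```text
clock: 12.33
eef_pos: [596.0, -191.3, 127.6]
tool_rot: [3.141, -0.0, -0.076]
force: [0.3, 0.3, -1.1]
width: 32.6
gripper_force: 60.2
clock: 12.5
eef_pos: [595.7, -191.3, 127.2]
tool_rot: [3.141, 0.0, -0.076]
force: [-4.1, 1.1, 9.0]
width: 32.9
gripper_force: 61.5
pos [ 595.9 -191.3  127.3] rot [ 3.141 -0.    -0.076] f [-3.3  0.8  7.8] w 32.4 clk 12.6
units sum [ 0.01 -0.01 -0.03] turn units 0.02  (if shift before turn)
```

View pics/p2.png

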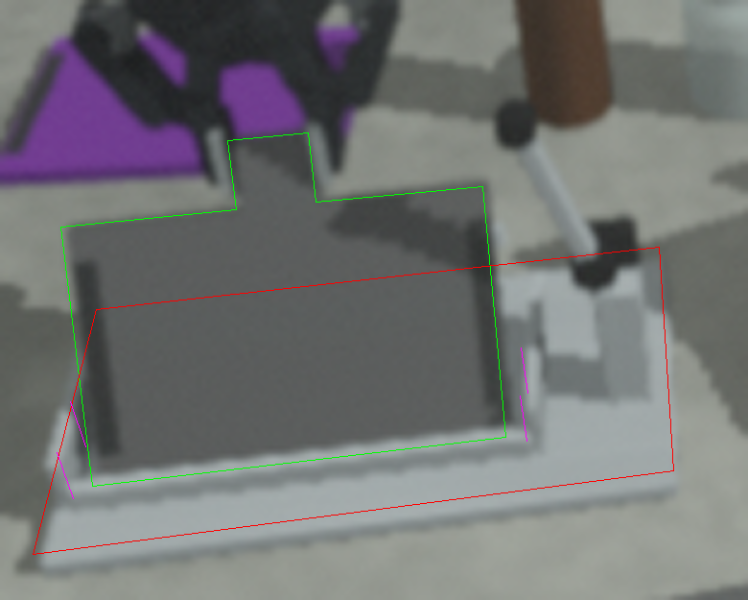

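```bash
python3 -m crank '[[[-0.03,0,-0.03,0],[0,0,0,0],[0,0,0,0],[0,0,0,0]]]' 0; python3 -m crank '[[[0.03,0,-0.3,0],[0,0,-0.5,0],[0,0,-0.8,0],[0,0,-0.9,0],[0,0,-0.9,0],[0,0,-0.9,0],[0,0,-0.5,0],[0,0,0,0]]]'; python3 - <<'E'
from h import *
np.set_printoptions(precision=1,suppress=True)
S=cam('scene');T=cam('top')
r=[]
for n,d in(('scene',S),('top',T)):
    for t in('keeper_tip','tab_mid','board_mid'):
        print(n,t,[(x['position'],round(x['confidence'],2)) for x in ctrl.place_of(n,t)[:3]])
Rr=R.from_euler('z',-.078)
print('expected tab',[proj(d,Rr.apply([-64.2+k,0,152])+[652.7,-197,0]) for d in(S,T) for k in (0,7)])
print('tip rack frame',Rr.inv().apply(np.array([648.2,-86,185.1])-[652.7,-197,0]))
y=-.078;o=Rr.apply([-2,150,230])+[652.7,-197,0];print(o);plan(*o,y)
E
```

```text
clock: 12.93
eef_pos: [595.5, -191.2, 126.4]
tool_rot: [3.142, -0.001, -0.076]
force: [-0.6, -0.4, 0.2]
width: 42.4
gripper_force: 0.0
clock: 13.6
eef_pos: [598.1, -191.8, 250.2]
tool_rot: [3.14, -0.007, -0.076]
force: [0.1, 0.2, 0.0]
width: 42.7
gripper_force: 0.0
scene keeper_tip [([228.3, 219.2], 0.6)]
scene tab_mid [([205.7, 161.3], 0.87), ([303.1, 178.2], 0.71), ([234.6, 169.9], 0.67)]
scene board_mid [([180.7, 426.2], 0.91), ([301.3, 178.7], 0.85), ([238.1, 146.1], 0.65)]
top keeper_tip [([151.9, 407.8], 0.6)]
top tab_mid [([284.0, 455.8], 0.92), ([177.0, 446.3], 0.71), ([269.8, 236.7], 0.58)]
top board_mid [([235.2, 463.6], 0.8), ([267.5, 187.5], 0.63), ([164.5, 434.9], 0.62)]
expected tab [array([[231.7, 167.8]]), array([[233.8, 167.4]]), array([[175.2, 445.7]]), array([[172.8, 445.7]])]
tip rack frame [-13.1 110.3 185.1]
[662.4 -47.3 230. ]
pos [ 595.5 -191.1  245.3] rot [-3.1  0.  -0.1] f [ 0.1 -0.  -0.4] w 42.5 clk 14.0
units sum [ 2.2 -5.9  0.6] turn units 0.02  (if shift before turn)
```

```bash
cat > k.py <<'E'
from h import *
import sys
Rr=R.from_euler('z',-.078)
P=ctrl.read_state()['eef_pos'];print('rack frame',np.round(Rr.inv().apply(P-[652.7,-197,0]),1))
o=Rr.apply([float(v) for v in sys.argv[1:4]])+[652.7,-197,0];plan(*o,-.078)
E
python3 -m crank '[[[0.8,-1,0,0],[0.8,-1,0,0],[0.4,-1,0,0],[0,-1,0,0],[0,-1,0,0],[0,-1,0,0],[0,0,0.8,0],[0,0,0.8,0],[0,0,0,0],[0,0,0,0]]]' 1; python3 k.py -6 154 166
```

```text
clock: 14.83
eef_pos: [656.3, -45.6, 205.1]
tool_rot: [3.141, 0.003, -0.076]
force: [0.2, 0.1, 0.9]
width: 0.1
gripper_force: 0.0
rack frame [ -8.2 151.2 205.1]
pos [656.3 -45.6 205.1] rot [ 3.141e+00  3.000e-03 -7.600e-02] f [0.2 0.1 0.9] w 0.1 clk 14.83
units sum [ 0.09 -0.11  1.56] turn units 0.02  (if shift before turn)
```

```bash
python3 -m crank '[[[0.1,-0.1,0.6,0],[0,0,0.6,0],[0,0,0.36,0],[0,0,0,0]]]'; python3 -m crank '[[[0,0.37,0,0],[0,0.37,0,0],[0,0.4,0.15,0],[0,0.41,0.16,0],[0,0.29,0.21,0],[0,0.29,0.21,0],[0,0,0,0]]]'; python3 k.py -6 100.7 147.8;  python3 -m crank '[[[0,0.23,0.28,0],[0,0.23,0.28,0],[0,0.16,0.33,0],[0,0.15,0.32,0],[0,0,0,0]]]'; python3 k.py -6 78 100
```

```text
clock: 15.17
eef_pos: [659.0, -43.7, 166.1]
tool_rot: [3.141, 0.003, -0.077]
force: [0.0, 0.0, -0.6]
width: -0.3
gripper_force: 0.0
clock: 15.75
eef_pos: [654.9, -99.3, 147.8]
tool_rot: [3.14, 0.002, -0.079]
force: [-0.5, 0.0, -0.3]
width: -0.1
gripper_force: 0.0
rack frame [ -5.4  97.6 147.8]
pos [654.9 -99.3 147.8] rot [ 3.14e+00  2.00e-03 -7.90e-02] f [-0.5  0.  -0.3] w -0.1 clk 15.75
units sum [-0.02 -0.13  0.  ] turn units -0.02  (if shift before turn)
clock: 16.17
eef_pos: [653.0, -116.6, 116.5]
tool_rot: [3.141, 0.003, -0.077]
force: [-1.1, -0.1, -1.1]
width: -0.2
gripper_force: 0.0
rack frame [ -6.   80.2 116.5]
pos [ 653.  -116.6  116.5] rot [ 3.141e+00  3.000e-03 -7.700e-02] f [-1.1 -0.1 -1.1] w -0.2 clk 16.17
units sum [0.   0.09 0.66] turn units 0.01  (if shift before turn)
```

```bash
python3 - <<'E'
from h import *
np.set_printoptions(precision=1,suppress=True)
Rr=R.from_euler('z',-.078)
D={n:cam(n) for n in('scene','top')}
for n,d in D.items():
    print(n,[(x['position'],round(x['confidence'],2)) for x in ctrl.place_of(n,'keeper_tip')[:2]])
    for a in(0,.2,.4,.6,.9,1.3): print(a,proj(d,Rr.apply([-14,135-90*np.cos(a),95+90*np.sin(a)])+[652.7,-197,0]))
im=np.hstack([cv2.resize(D[n]['img'][r:r+110,c:c+80,::-1],None,fx=5,fy=5,interpolation=cv2.INTER_CUBIC) for n,r,c in(('scene',200,185),('top',110,365))])
cv2.imwrite('pics/k1.png',im)
E
```

```text
scene [([256.5, 192.3], 0.53)]
0 [[265. 192.]]
0.2 [[258.8 191.6]]
0.4 [[252.5 193. ]]
0.6 [[246.4 196.2]]
0.9 [[238.3 204. ]]
1.3 [[230.7 219. ]]
top [([159.8, 424.0], 0.59)]
0 [[162.7 425. ]]
0.2 [[161. 426.]]
0.4 [[159.2 425.7]]
0.6 [[157.5 424.2]]
0.9 [[155.  419.6]]
1.3 [[152.5 409.7]]
```

View pics/k1.png

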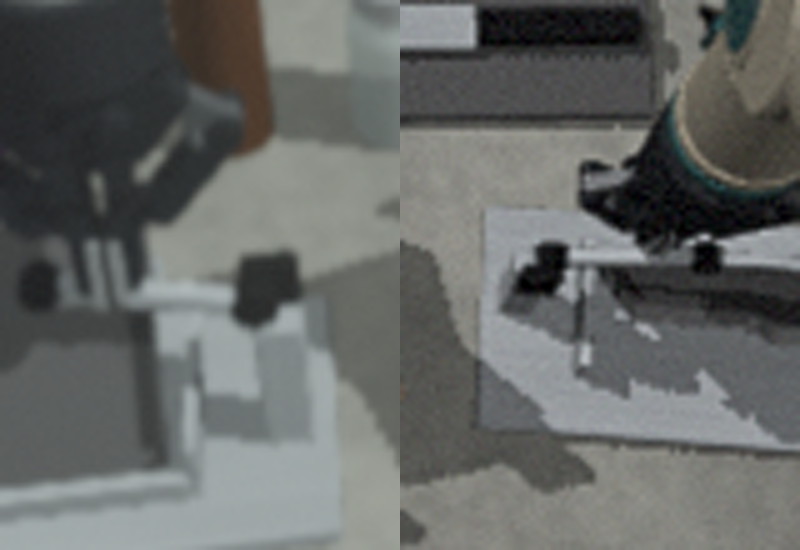

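```bash
python3 -m crank '[[[0,0.05,0.3,0],[0,0.05,0.3,0],[0,0,0.06,0],[0,0,0,0]]]'; python3 -m crank '[[[0,0,0.06,0],[0,0,0.04,0],[0,0,0,0]]]'
```

```text
clock: 16.7
eef_pos: [653.6, -117.9, 101.3]
tool_rot: [-3.142, 0.002, -0.076]
force: [-0.2, -0.4, 0.8]
width: 0.2
gripper_force: 0.0
clock: 16.95
eef_pos: [654.0, -117.9, 100.1]
tool_rot: [-3.142, 0.0, -0.076]
force: [-1.2, 0.5, 1.6]
width: -0.2
gripper_force: 0.9
```

```bash
python3 -m crank '[[[0,0,0.08,0],[0,0,0,0]]]'; python3 -m crank '[[[0,0,0.08,0],[0,0,0,0]]]'; python3 -m crank '[[[0,0,0.08,0],[0,0,0,0]]]'
```

```text
clock: 17.12
eef_pos: [654.1, -117.9, 99.7]
tool_rot: [-3.142, -0.0, -0.076]
force: [-4.2, 0.5, 11.7]
width: 0.3
gripper_force: 5.9
clock: 17.28
eef_pos: [654.2, -117.9, 99.3]
tool_rot: [3.142, -0.001, -0.076]
force: [-6.4, 1.3, 21.2]
width: 0.3
gripper_force: 10.7
clock: 17.45
eef_pos: [654.3, -118.0, 99.0]
tool_rot: [3.142, -0.001, -0.077]
force: [-9.0, 1.2, 31.0]
width: -0.1
gripper_force: 15.5
```

Hard stop reached at the predicted height (z ≈ 100). Retreat straight up and check.

```bash
python3 -m crank '[[[0,0,-0.4,0],[0,0,-0.6,0],[0,0,-0.9,0],[0,0,-0.9,0],[0,0,-0.9,0],[0,0,-0.9,0],[0,0,-0.9,0],[0,0,-0.5,0],[0,0,0,0],[0,0,0,0]]]'; python3 - <<'E'
from h import *
for n in('scene','top'):
    d=cam(n);print(n,[(x['position'],round(x['confidence'],2)) for x in ctrl.place_of(n,'keeper_tip')[:2]])
    if n=='scene': cv2.imwrite('pics/fin.png',cv2.resize(d['img'][170:340,110:385,::-1],(800,494),interpolation=cv2.INTER_CUBIC))
E
```

```text
clock: 18.28
eef_pos: [654.4, -117.9, 244.1]
tool_rot: [-3.142, -0.001, -0.076]
force: [0.1, 0.1, -0.7]
width: -0.3
gripper_force: 0.0
scene [([264.1, 190.8], 0.81), ([221.5, 265.2], 0.73)]
top [([162.1, 424.6], 0.66)]
```

View pics/fin.png

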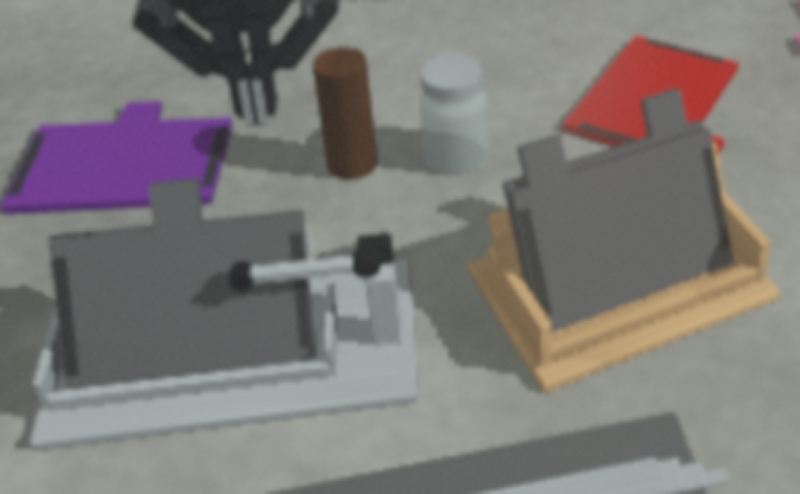

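The picture shows the mid-tab board seated in the rack, the keeper level across its front (its tip at pixel row 264, column 191; expected 265, 192), and the other two boards standing in the holder.

```bash
python3 -c "
from cell import ctrl
print(ctrl.finish_job())"
```

```text
the job is handed in; nothing more can be done
None
```

The job is handed in: the middle-tab board leans tab up in the rack, the keeper is down on its stop across the front, the other two boards are still in the holder, and the jar and pepper mill are untouched, all at about 18 s on the clock.

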